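# Blow the dust off two walnut knobs

### The job

Take the two dark walnut knobs out of the sloped bin and set them gently, without dropping them, upright on their feet in the steel blow-off tray, a little apart so that air gets round them. Then, once both stand there, open the air valve to half (45 degrees, its blue lever over the red mark). Leave the pale beech knobs, the offcuts, the glue bottle and the wax jar where they are.

Things in the scene. Friction and masses are not known exactly. Their poses are not given: they have to be found in the camera images.
- bin: fixed plywood bin, front to the robot, four compartments in a row along its y, each 104 mm clear, centred at y = -165, -55, 55, 165 mm, between dividers 6 mm thick, 34 mm high (square to the floor); front wall 30, back wall 40 mm high. Origin on the table under the middle of the sloped floor; x level, away from the robot; z up
- floor_mid (a point): point on the bin's grey non-slip floor: middle of its length and row, 68 mm above the table. The floor rises 30 deg along bin +x and runs 60 mm up and down the slope from here. Axes as the bin's. The knobs stand on this mid line
- shelf_edge (a point): middle of the lower front edge of the wooden shelf above the bin's upper half. The board reaches 45 mm back (+x) from it, 241 mm each way in y, 16 mm up, with a small jar on top (42 mm), a post 16 mm thick under each end. It blocks a tool coming straight down: come in square to the sloped floor. Axes as the bin's
- walnut_a: turned cabinet knob, dark walnut, one of the two wanted (alike). Round about its z; 34 mm tall, foot 28 mm in diameter (up to 11 mm), head 36 mm in diameter, straight-sided from 16 to 28 mm, low dome on top; 35 g. Origin under the foot's centre, z up the knob, which at first stands square on the sloped floor, leaning 30 deg to the robot. One knob in each compartment, dealt at random
- walnut_b: turned cabinet knob, dark walnut, the other one wanted. Round about its z; 34 mm tall, foot 28 mm in diameter (up to 11 mm), head 36 mm in diameter, straight-sided from 16 to 28 mm, low dome on top; 35 g. Origin under the foot's centre, z up the knob, which at first stands square on the sloped floor, leaning 30 deg to the robot. One knob in each compartment, dealt at random
- beech_a: turned cabinet knob, pale beech, to be left. Round about its z; 34 mm tall, foot 28 mm in diameter (up to 11 mm), head 36 mm in diameter, straight-sided from 16 to 28 mm, low dome on top; 35 g. Origin under the foot's centre, z up the knob, which at first stands square on the sloped floor, leaning 30 deg to the robot. One knob in each compartment, dealt at random
- beech_b: turned cabinet knob, pale beech, to be left. Round about its z; 34 mm tall, foot 28 mm in diameter (up to 11 mm), head 36 mm in diameter, straight-sided from 16 to 28 mm, low dome on top; 35 g. Origin under the foot's centre, z up the knob, which at first stands square on the sloped floor, leaning 30 deg to the robot. One knob in each compartment, dealt at random
- offcut_side: plywood offcut 36 x 20 x 20 mm (x, y, z) lying beside the knob in the bin's y = -165 mm compartment. Origin at the centre of its underside, z square to the bin floor; leave it
- offcut_top: plywood offcut 20 x 40 x 20 mm (x, y, z) lying just up the slope from the knob in the bin's y = 55 mm compartment. Origin at the centre of its underside, z square to the bin floor; leave it
- tray: fixed shallow steel tray, dotted floor, 130 (x) x 150 (y) mm outside, walls 4 mm thick and 15 mm high, floor surface 4 mm above the table. Origin on the table under its centre. Outside its +x edge a blue block with a 10 mm brass nozzle pipe, 63 mm high, its tip reaching in to x = 61 mm at y = 0. Stands to the robot's left or right, the valve on the other side
- valve_stand: fixed air valve stand: 110 mm square grey plate, brass body, blue pipe along y, white dial 124 mm in diameter, top 54 mm above the table, with marks: green at +x (shut), red 45 deg counter-clockwise from above (half), black at +y (full). Origin on the table under the lever's axis
- valve (a joint): angle of the blue valve lever, rad: 0 shut (lever along the stand's +x, green mark), growing counter-clockwise from above to 1.571 full open; wanted 0.785 (red mark). It stays where left
- lever_axis (a point): on the lever's vertical turning axis at the lever's mid height, 89 mm above the table; x points along the lever to its tip. The lever is a bar 14 mm wide, 18 mm high, reaching 68 mm out from the axis and 12 mm behind it. It can be pinched right over the axis; below it is only a 12 mm stem down to the dial
- glue: yellow glue bottle standing, 52 mm diameter, 140 mm tall, between tray and valve; origin under its centre; leave it
- wax_tin: amber wax jar standing, 72 mm diameter, 70 mm tall, left of the bin; origin under its centre; leave it

How it is judged (in metres and radians):
On the way, in this order (a step that is already met when the one before it is completed fails the run):
1. both walnut knobs stand released in the tray, apart (x of walnut_a in the frame of tray between -0.06 and 0.06 m and y of walnut_a in the frame of tray between -0.07 and 0.07 m and z of walnut_a in the frame of tray between -0.002 and 0.009 m and angle between each of walnut_a, walnut_b's own z axis and vertical below 0.15 rad and linear speed of each of walnut_a, walnut_b below 0.02 m/s and contact force between the fingers and walnut_a below 0.1 N and x of walnut_b in the frame of tray between -0.06 and 0.06 m and y of walnut_b in the frame of tray between -0.07 and 0.07 m and z of walnut_b in the frame of tray between -0.002 and 0.009 m and contact force between the fingers and walnut_b below 0.1 N and horizontal distance between walnut_a and walnut_b above 0.044 m), for 0.2 s.
2. then the valve is turned to half open (value of joint valve between 0.68 and 0.89 rad), for 0.2 s.
At the end, for the whole second after the job is handed in: Both walnut knobs stand inside the tray on their feet (9 deg, 5 mm), axes 44 mm or more apart, released and at rest; valve at 45 deg within 6 deg; beech knobs, glue bottle and wax jar within 30 mm, offcuts within 40 mm of where they began (all of step 1 and all of step 2 and distance of each of beech_a, beech_b, glue, wax_tin from where it was at the start of the episode below 0.03 m and distance of each of offcut_side, offcut_top from where it was at the start of the episode below 0.04 m); the robot touches nothing.
It fails at once if a walnut knob is dropped (falls free faster than 0.5 m/s) ((linear speed of walnut_a above 0.5 m/s and contact force between the fingers and walnut_a below 0.05 N) or (linear speed of walnut_b above 0.5 m/s and contact force between the fingers and walnut_b below 0.05 N)).
It fails at once if a beech knob, the glue bottle or the wax jar is moved more than 30 mm (distance of any of beech_a, beech_b, glue, wax_tin from where it was at the start of the episode above 0.03 m).
It fails at once if an offcut is moved more than 40 mm (distance of any of offcut_side, offcut_top from where it was at the start of the episode above 0.04 m).
It also fails if it takes over 72 s, if anything falls off the work surface, if the arm or the gripper's body presses on something with over 40 N, if the wrist force passes 120 N, or if a joint passes its speed limit or range.

### The arm

A 7-joint arm with a two-finger parallel gripper is mounted at the origin on the work surface. World frame = base frame: x ahead of the robot, y to its left, z up, the work surface at z = 0. Lengths are in mm, angles in rad, forces in N, time in s.
With the tool pointing down it reaches from about 400 to 875 mm from the base axis. Payload 4.4 kg.
Tool frame: the origin (TCP) lies at the very end of the fingers, on their centre line; the grasp point (between the pads) lies 19 mm behind it; y points along the fingers, x is the direction in which the jaws open and shut, and the axes are right-handed (so a half turn about y gives the same grasp; the last joint's range is limited). The gripper opens to 85 mm and grips with 20 to 120 N. Pads are 22 mm wide; open, the fingers measure 114 mm over their backs; the gripper's body (76 mm by 85 mm) begins 54 mm behind the grasp point. The pads swing forward as they close: fully open they stand 13 mm farther back than shut.
Start: joints at [1.264, 0.628, 0.038, 1.517, -0.027, 0.996, -0.02], TCP at [155.039, -631.253, 231.313] pointing down, gripper open.
Joint ranges: [-3.06, 3.06], [-0.37, 2.12], [-1.25, 1.32], [0.18, 2.47], [-1.1, 4.24], [0.23, 1.98], [-2.94, 2.94]. Speed limits (rad/s): [2.57, 2.57, 3.14, 3.14, 3.14, 3.14, 3.14].

### API

Orientations are given as [roll, pitch, yaw] about the fixed x, y, z axes, in that order (R = Rz(yaw) Ry(pitch) Rx(roll)).
In Python, from cell import readout, eyes, finish_job gives the robot as it stands. The module is installed in compiled form; this text tells all that it offers.
- The arm moves only by the tool apply_moves, never from a script. Its argument "commands" is a list that holds one entry, the list of rows, each a list of 6 numbers: the shift along the tool's x, y, z in units of 0.04 m (1.0 is 0.04 m), then the turn, a rotation vector about the tool's x, y, z in units of 5 degrees (1.0 is 5 degrees). A call has 1 to 8 rows; each row shifts and turns the pose as measured when the row begins, along the tool's axes as they then stand; what a row does not reach is not made up. A row lasts 1/12 s, in which the tool goes at most 41.7 mm and 7.16 degrees, less where a joint would pass 70% of its speed; a pose out of reach is approached as far as the arm can. A call with a number of a shift or a turn outside -1 to 1 is refused whole. A call with a gripper value outside its range is refused whole. "claw" is the finger opening in mm, from 0 to 85.4, set as the call begins (left out, the last holds). The fingers move at their own pace and stop on an object; the grip force is fixed at half the most. Time passes only in rows, so rows that do not move let the fingers close. It gives the time, the measured TCP pose, the force and the opening at its end, in the units of the state.
- readout.read_state(): the state, without advancing time (a new reading comes with each control period).
- eyes.get_image(name): name is "side" or "top"; returns a dict with "image" (420x560x3 uint8, red, green, blue), "mtx" (3x3 intrinsics, pixels), "rvec" (rotation vector, rad) and "tvec" (3), from world to camera coordinates, as OpenCV has them. Camera axes: x right, y down, z forward; pixel columns grow to the right and rows downward; lengths in mm; the calibration is good to about 2 mm. A picture is of the moment at which its call begins. There is no depth.
- finish_job(): hands the job in, once; it reports no verdict.
The state is a dict: "clock": time; "qpos": joint angles; "qd": joint speeds; "tau": joint torques, N m; "eef_pos": TCP position; "tool_rot": TCP orientation; "force": force on the tool from outside, world axes, zero at the start; "torque": the same for the moment, N m; "width": finger opening in mm.
Only numpy, scipy, OpenCV 4.12 (cv2) and the standard library are available. Lean on these libraries where they do the work, as an engineer would, in place of code of your own. Each camera call takes 0.05 s, during which the arm holds its last target. There are 200 camera calls.

## Working session

There is one attempt and no reset: what is moved stays moved. The work goes in short steps, Python scripts to look and compute and a tool call to move; the robot and the scene stay as the last step left them, time stands still between calls to the robot, and variables do not carry over. Pictures are saved under pics/ and viewed, about 8 in all and at most 12, crops included, and the job is handed in when it is done.

Besides the shell and the picture viewer there is one more tool, called by a JSON object that holds its "api" and its "payload". apply_moves: Moves the arm, as the interface text tells. Shifts and turns lie within -1 to 1; 1 stands for 0.04 m of shift or 5 degrees of turn. Its arguments: {"type":"object","properties":{"commands":{"type":"array"},"claw":{"type":"number"}},"required":["commands"]}

```bash
mkdir -p pics; python3 - <<'E'
from cell import readout, eyes
import cv2
s=readout.read_state();print(s)
for n in("side","top"):
    d=eyes.get_image(n);cv2.imwrite(f"pics/{n}0.png",d["image"][:,:,::-1]);print(n,d["mtx"],d["rvec"],d["tvec"])
E
```

```text
{'clock': 0.0, 'qpos': array([ 1.26419786,  0.62939823,  0.03846461,  1.51839084, -0.02702428,
        0.99628455, -0.01996162]), 'qd': array([ 6.50966337e-04,  2.44397647e-04,  5.38712787e-04,  1.43338389e-04,
       -8.95394149e-04,  3.55499805e-05,  1.46641025e-03]), 'tau': array([ 2.27233586e-04, -5.63398933e+01,  1.22643001e+00, -1.93441808e+01,
        1.10843580e-02,  1.07665957e-02, -4.68893489e-06]), 'eef_pos': array([ 154.87973458, -630.62068261,  230.34842792]), 'tool_rot': array([-1.5708183 ,  0.00196221, -1.32999157]), 'force': array([-0.04698772, -0.43330923, -0.09361479]), 'torque': array([-0.00138481, -0.03086465, -0.05002319]), 'width': 85.55185760128862}
side [[384.02582908   0.         279.97525094]
 [  0.         384.02582908 204.95850964]
 [  0.           0.           1.        ]] [ 2.19768941 -0.10527004  0.05310527] [-538.78333381  203.86354314  793.41992825]
top [[420.7118152    0.         279.9133388 ]
 [  0.         420.7118152  211.61607507]
 [  0.           0.           1.        ]] [ 2.17223761 -2.12948969  0.12973562] [  49.29410708  528.18899311 1178.60815192]
```

View pics/side0.png

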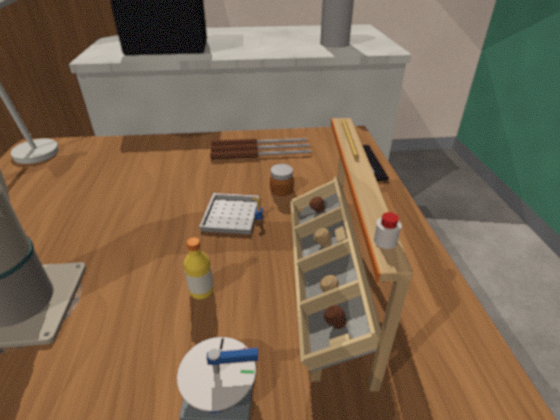

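View pics/top0.png

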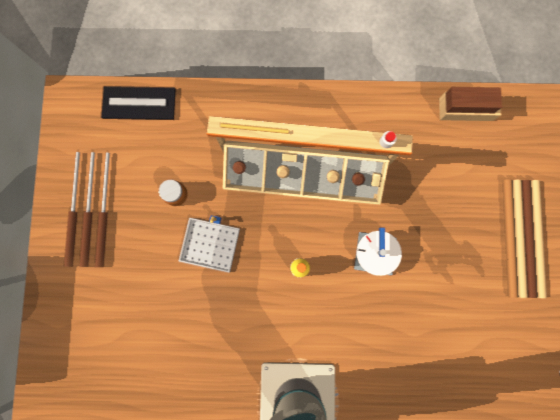

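Both views agree. The walnut knobs are in the y=+165 compartment (top view 238,167; side 317,204) and the y=-165 compartment (top 358,179; side 335,316). The tray is on the left at top (210,245), the valve on the right at (379,253), and the glue bottle between them at (300,268). Next I'll enlarge both.

```bash
python3 - <<'E'
import cv2
t=cv2.imread("pics/top0.png")[110:290,150:420]; s=cv2.imread("pics/side0.png")[170:420,170:420]
cv2.imwrite("pics/topc.png",cv2.resize(t[:,:],None,fx=2.96,fy=2.96,interpolation=cv2.INTER_CUBIC))
cv2.imwrite("pics/sidec.png",cv2.resize(s,None,fx=2.4,fy=2.4,interpolation=cv2.INTER_CUBIC))
E
```

```text
(no output)
```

View pics/topc.png

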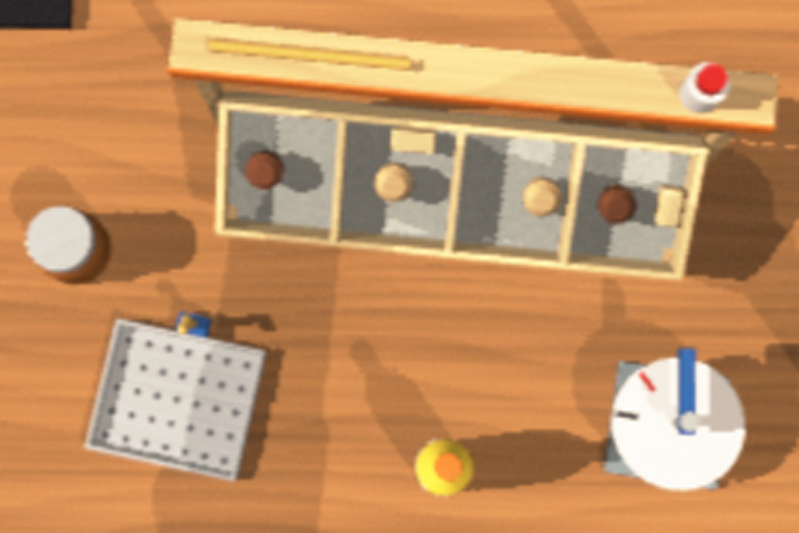

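View pics/sidec.png

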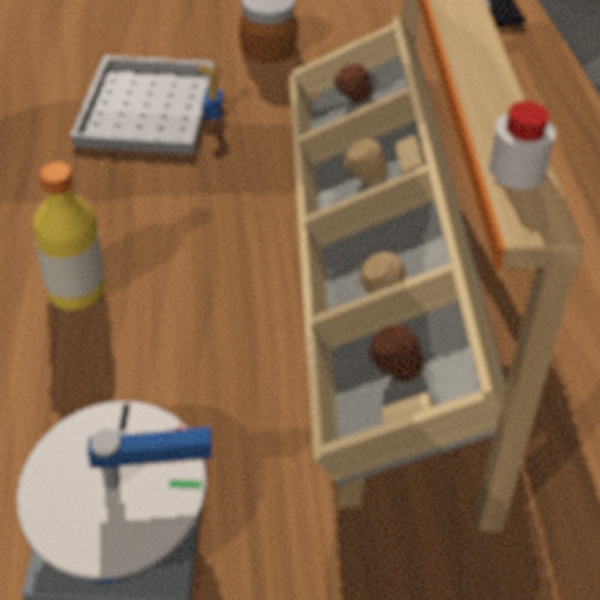

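The crops show the wanted knobs and the other features clearly. In the top crop, walnut L is at (263,170) and walnut R at (617,204). The lever runs from (686,424) to (686,350), the red mark is at (647,382), and the tray corners are (119,320), (265,350), (236,480), (86,447). In the side crop, the walnuts are at (353,82) and (397,352).

```bash
cat > h.py <<'E'
import numpy as np, cv2
from scipy.spatial.transform import Rotation as Rn
from scipy.optimize import least_squares
K={'s':np.array([[384.026,0,279.975],[0,384.026,204.959],[0,0,1]]),'t':np.array([[420.712,0,279.913],[0,420.712,211.616],[0,0,1]])}
rv={'s':np.array([2.19768941,-0.10527004,0.05310527]),'t':np.array([2.17223761,-2.12948969,0.12973562])}
tv={'s':np.array([-538.78333381,203.86354314,793.41992825]),'t':np.array([49.29410708,528.18899311,1178.60815192])}
def P(c,X): return cv2.projectPoints(np.atleast_2d(np.float64(X)),rv[c],tv[c],K[c],None)[0][:,0]
def tc(u,v): return np.array([150+u/2.96,110+v/2.96])-0.33
def sc(u,v): return np.array([170+u/2.4,170+v/2.4])-0.3
def tri(t,s):
    f=lambda X:np.r_[P('t',X)[0]-t,P('s',X)[0]-s]
    r=least_squares(f,[500,0,80.]); return r.x.round(1),r.fun.round(2)
def onz(c,uv,z):
    R,_=cv2.Rodrigues(rv[c]); C=-R.T@tv[c]; d=R.T@np.linalg.inv(K[c])@np.r_[uv,1]
    return (C+d*(z-C[2])/d[2]).round(1)
E
python3 - <<'E'
from h import *
for c in 'st':
    R,_=cv2.Rodrigues(rv[c]);print(c,(-R.T@tv[c]).round())
for n,t,s in [('WL',(263,170),(353,82)),('WR',(617,204),(397,352)),('BL',(393,182),(364,159)),('BR',(541,196),(381,271)),
 ('levertip top',(686,348),(210,436)),('leverhub',(687,422),(105,441)),('glue',(449,464),(57,172)),
 ('shelf frontlow near(-y)',(775,128),(502,255)),
 ('tray1',(265,350),(213,63)),('tray2',(119,320),(105,57)),('tray3',(86,447),(75,146)),('tray4',(236,480),(194,152)),
 ('div110front',(335,240),(301,138)),('div0front',(452,250),(307,220)),('div-110front',(566,262),(314,325)),
 ('div110back',(342,118),(410,95)),('div0back',(461,133),(430,170)),('div-110back',(579,146),(452,270)),('bin front right',(683,276),(322,470)),('nozzle tip',(184,326),(210,72))]:
    print(n,*tri(tc(*t),sc(*s)))
E
```

```text
s [ 487. -571.  631.]
t [ 371.   48. 1237.]
WL [647.2 178.2  80.8] [ 0.05 -0.76 -0.65  0.14]
WR [ 621.1 -157.1   83.4] [ 0.05 -1.12 -0.68  0.15]
BL [636.2  54.5  84.6] [ 0.03 -0.5  -0.38  0.08]
BR [624.  -84.7  89.6] [ 0.02 -0.41 -0.27  0.06]
levertip top [ 484. -218.   93.] [-0.07 -0.73 -0.41  0.08]
leverhub [ 416.3 -217.2   96.2] [-0.15 -0.87 -0.49  0.08]
glue [372.9   0.6 138.6] [-0.09 -0.49 -0.36  0.06]
shelf frontlow near(-y) [ 641.6 -247.7  276.7] [ 0.08 -0.6  -0.31  0.07]
tray1 [491.2 168.6 118. ] [-0.42 -7.81 -6.69  1.3 ]
tray2 [443.  307.5  49.9] [ 1.78 20.96 19.82 -3.72]
tray3 [ 353.7  383.2 -144.3] [ 1.24  8.83  8.42 -1.47]
tray4 [425.4 219.8 -42.7] [ -2.68 -24.78 -21.45   3.92]
div110front [584.5 108.8  68.5] [ 0.01 -1.22 -0.97  0.2 ]
div0front [576.2  -2.7  69.1] [ 0.   -0.98 -0.71  0.15]
div-110front [ 567.6 -111.6   64.2] [-0.01 -0.98 -0.63  0.13]
div110back [687.1 102.6 117.8] [ 0.01 -0.13 -0.1   0.02]
div0back [677.1  -7.5 121.8] [ 0.13 -1.3  -0.93  0.22]
div-110back [ 667.6 -116.2  119.9] [ 0.14 -1.39 -0.89  0.2 ]
bin front right [ 557.8 -225.2   53.6] [-0.02 -0.95 -0.53  0.11]
nozzle tip [502.1 252.9  50.1] [-0.07 -1.48 -1.33  0.26]
```

```bash
cat >> h.py <<'E'
def RM(r): return Rn.from_euler('xyz',r)
def plan(p,R,n=None):
    """interpolated rows in tool axes from the measured pose to (p,R)"""
    from cell import readout
    s=readout.read_state(); p0=s['eef_pos'];R0=RM(s['tool_rot']); p=np.array(p,float)
    rvec=(R0.inv()*R).as_rotvec(degrees=True); d=np.linalg.norm(p-p0)
    n=n or max(1,int(np.ceil(max(d/36,np.linalg.norm(rvec)/4.9))))
    rows=[]
    for i in range(n):
        Ra=R0*Rn.from_rotvec(rvec*i/n,degrees=True)
        rows.append(np.r_[Ra.inv().apply((p-p0)/n)/40,rvec/n/5].round(2).tolist())
    print('t %.2f'%s['clock'],'dist',round(d,1),'rot',rvec.round(1),'n',n,'w',round(s['width'],1),'F',s['force'].round(1))
    for r in rows: print(r)
def tool(yaw,tilt=0): # yaw deg of tool x, tilt deg of approach outward
    return Rn.from_euler('z',yaw,degrees=True)*Rn.from_euler('y',-tilt,degrees=True)*Rn.from_euler('x',-90,degrees=True)
E
python3 - <<'E'
from h import *
c=[((119,320),(213,63)),((265,350),(194,152)),((236,480),(75,146)),((86,447),(105,57))]
m=[(65,75),(65,-75),(-65,-75),(-65,75)]
for t,s in c: print(tri(tc(*t),sc(*s)))
def f(q,z=15):
    a=np.radians(q[2]);R=np.array([[np.cos(a),-np.sin(a)],[np.sin(a),np.cos(a)]])
    X=np.c_[np.array(m)@R.T+q[:2],[z]*4]
    return np.r_[P('t',X)-[tc(*i[0]) for i in c],P('s',X)-[sc(*i[1]) for i in c]].ravel()
r=least_squares(f,[430,250,-10]);print('tray',r.x.round(1),r.fun.round(1))
# bin fit: divider tops h=34 at s=+-60
d=[(110,-60,(335,240),(301,138)),(0,-60,(452,250),(307,220)),(-110,-60,(566,262),(314,325)),(110,60,(342,118),(410,95)),(0,60,(461,133),(430,170)),(-110,60,(579,146),(452,270))]
def g(q):
    a=np.radians(q[2]);X=np.array([(s*.866-17,y,68+s*.5+29.4+q[3]) for y,s,_,_ in d])
    X=Rn.from_euler('z',a).apply(X)+[q[0],q[1],0]
    return np.r_[P('t',X)-[tc(*i[2]) for i in d],P('s',X)-[sc(*i[3]) for i in d]].ravel()
r=least_squares(g,[644,-6,-4.5,0]);print('bin',r.x.round(1),r.fun.round(1))
o=r.x
for n,p in dict(WL=(647.2,178.2,80.8),WR=(621.1,-157.1,83.4),BL=(636.2,54.5,84.6),BR=(624,-84.7,89.6)).items():
    print(n,Rn.from_euler('z',-o[2],degrees=True).apply(np.array(p)-[o[0],o[1],0]).round(1))
print(onz('t',tc(647,382),54),onz('t',tc(628,415),54),onz('s',sc(186,484),54))
q=tool(-4.5,30);print(q.apply([[1,0,0],[0,1,0],[0,0,1]]).round(2))
E
```

```text
(array([508.9, 323.8,  13.1]), array([-0.04, -0.83, -0.78,  0.15]))
(array([4.822e+02, 1.795e+02, 1.000e-01]), array([-0.04, -0.52, -0.44,  0.08]))
(array([354.6, 204.5,  -2.5]), array([-0.16, -0.99, -0.86,  0.15]))
(array([382.4, 350.5,  12. ]), array([-0.06, -0.5 , -0.48,  0.09]))
tray [432.3 259.8 -10.5] [ 0.6 -1.2  1.2 -1.   1.4 -0.9  1.4 -0.4 -0.4  0.  -0.5 -3.1 -1.9 -3.5
 -0.8  0.2]
bin [643.5  -5.3  -4.7  -4.8] [-0.3 -0.6 -1.2 -0.1 -0.9 -0.3  0.4 -0.7  0.4 -1.8  0.9 -2.2 -1.4  1.9
 -1.7  1.4 -1.8 -0.2  0.4 -1.4 -0.2  0.1  0.5 -0.2]
WL [-11.5 183.2  80.8]
WR [  -9.8 -153.1   83.4]
BL [-12.2  59.   84.6]
BR [-12.9 -80.7  89.6]
[ 452.6 -190.    54. ] [ 421.1 -171.8   54. ] [ 466.8 -226.6   54. ]
[[ 0.86 -0.07  0.5 ]
 [ 0.5  -0.04 -0.87]
 [ 0.08  1.    0.  ]]
```

```bash
cat >> h.py <<'E'
BO=np.array([643.5,-5.3,68.]);BR_=Rn.from_euler('z',-4.7,degrees=True);TB=tool(-4.7,30)
def binp(y,h,s=0): return BO+BR_.apply([s*.866-h*.5,y,s*.5+h*.866])
E
python3 - <<'E'
from h import *
print(binp(-153,130)); plan(binp(-153,130),TB)
E
```

```text
[ 566.18197804 -152.45951712  180.58      ]
t 0.10 dist 632.8 rot [ 18.6 -69.8 -26.1] n 18 w 85.2 F [ 0.5 -0.1  0.9]
[-0.51, 0.07, 0.71, 0.21, -0.78, -0.29]
[-0.46, 0.07, 0.74, 0.21, -0.78, -0.29]
[-0.41, 0.07, 0.77, 0.21, -0.78, -0.29]
[-0.36, 0.08, 0.8, 0.21, -0.78, -0.29]
[-0.31, 0.08, 0.82, 0.21, -0.78, -0.29]
[-0.25, 0.09, 0.84, 0.21, -0.78, -0.29]
[-0.2, 0.1, 0.85, 0.21, -0.78, -0.29]
[-0.14, 0.11, 0.86, 0.21, -0.78, -0.29]
[-0.09, 0.13, 0.87, 0.21, -0.78, -0.29]
[-0.03, 0.14, 0.87, 0.21, -0.78, -0.29]
[0.02, 0.16, 0.86, 0.21, -0.78, -0.29]
[0.08, 0.17, 0.86, 0.21, -0.78, -0.29]
[0.13, 0.19, 0.85, 0.21, -0.78, -0.29]
[0.18, 0.21, 0.83, 0.21, -0.78, -0.29]
[0.23, 0.23, 0.82, 0.21, -0.78, -0.29]
[0.28, 0.25, 0.79, 0.21, -0.78, -0.29]
[0.33, 0.27, 0.77, 0.21, -0.78, -0.29]
[0.37, 0.29, 0.74, 0.21, -0.78, -0.29]
```

{"api": "apply_moves", "payload": {"commands": [[[-0.5, 0, 0.7, 0.2, -0.8, -0.3], [-0.45, 0, 0.75, 0.2, -0.8, -0.3], [-0.4, 0, 0.75, 0.2, -0.8, -0.3], [-0.35, 0, 0.8, 0.2, -0.8, -0.3], [-0.3, 0, 0.8, 0.2, -0.8, -0.3], [-0.25, 0, 0.85, 0.2, -0.8, -0.3], [-0.2, 0, 0.85, 0.2, -0.8, -0.3], [-0.15, 0.1, 0.85, 0.2, -0.8, -0.3]]], "claw": 62}}

```text
clock: 0.77
eef_pos: [331.5, -414.3, 225.4]
tool_rot: [-1.5, -0.243, -0.764]
force: [1.4, 0.2, -0.6]
width: 61.9
```

```bash
python3 - <<'E'
from h import *
plan(binp(-153,130),TB)
E
```

```text
t 0.77 dist 354.5 rot [ 10.8 -36.8 -14.2] n 10 w 61.9 F [ 1.4  0.2 -0.6]
[-0.06, 0.16, 0.87, 0.22, -0.74, -0.28]
[-0.0, 0.18, 0.87, 0.22, -0.74, -0.28]
[0.05, 0.2, 0.86, 0.22, -0.74, -0.28]
[0.1, 0.21, 0.85, 0.22, -0.74, -0.28]
[0.15, 0.23, 0.84, 0.22, -0.74, -0.28]
[0.19, 0.25, 0.83, 0.22, -0.74, -0.28]
[0.24, 0.27, 0.81, 0.22, -0.74, -0.28]
[0.28, 0.3, 0.79, 0.22, -0.74, -0.28]
[0.33, 0.32, 0.76, 0.22, -0.74, -0.28]
[0.37, 0.34, 0.73, 0.22, -0.74, -0.28]
```

Tracking is good.

{"api": "apply_moves", "payload": {"commands": [[[-0.05, 0.15, 0.87, 0.2, -0.75, -0.3], [0, 0.15, 0.87, 0.2, -0.75, -0.3], [0.05, 0.2, 0.85, 0.2, -0.75, -0.3], [0.1, 0.2, 0.85, 0.2, -0.75, -0.3], [0.15, 0.2, 0.85, 0.2, -0.75, -0.3], [0.2, 0.25, 0.8, 0.2, -0.75, -0.3], [0.25, 0.25, 0.8, 0.2, -0.75, -0.3], [0.3, 0.3, 0.8, 0.2, -0.75, -0.3]]]}}

```text
clock: 1.43
eef_pos: [462.8, -264.8, 197.1]
tool_rot: [-1.539, -0.394, -0.366]
force: [-0.6, -0.1, -0.4]
width: 61.9
```

```bash
python3 - <<'E'
from h import *
plan(binp(-153,130),TB)
E
```

```text
t 1.43 dist 153.5 rot [  5.4 -14.7  -7.1] n 5 w 61.9 F [-0.6 -0.1 -0.4]
[0.23, 0.21, 0.7, 0.22, -0.59, -0.29]
[0.26, 0.23, 0.69, 0.22, -0.59, -0.29]
[0.29, 0.25, 0.67, 0.22, -0.59, -0.29]
[0.32, 0.27, 0.65, 0.22, -0.59, -0.29]
[0.34, 0.29, 0.63, 0.22, -0.59, -0.29]
```

{"api": "apply_moves", "payload": {"commands": [[[0.23, 0.2, 0.75, 0.2, -0.6, -0.3], [0.26, 0.23, 0.75, 0.2, -0.6, -0.3], [0.3, 0.25, 0.75, 0.2, -0.6, -0.3], [0.32, 0.27, 0.75, 0.2, -0.6, -0.3], [0.35, 0.3, 0.7, 0.2, -0.6, -0.3], [0.2, 0.15, 0.4, 0.2, -0.2, -0.2], [0, 0, 0, 0, 0, 0]]]}}

```text
clock: 2.02
eef_pos: [574.1, -136.6, 178.4]
tool_rot: [-1.565, -0.531, -0.084]
force: [-1.1, 0.3, 0.7]
width: 62.0
```

```bash
python3 - <<'E'
from h import *
plan(binp(-153,70),TB)
E
```

```text
t 2.02 dist 57.4 rot [-0.3 -0.1  0.4] n 2 w 62.0 F [-1.1  0.3  0.7]
[-0.06, 0.68, -0.21, -0.03, -0.01, 0.04]
[-0.06, 0.68, -0.21, -0.03, -0.01, 0.04]
```

{"api": "apply_moves", "payload": {"commands": [[[-0.06, 0.35, -0.22, 0, 0, 0], [-0.06, 0.35, -0.22, 0, 0, 0], [0, 0.35, 0, 0, 0, 0], [0, 0.35, 0, 0, 0, 0], [0, 0, 0, 0, 0, 0]]]}}

```text
clock: 2.43
eef_pos: [595.6, -159.3, 124.9]
tool_rot: [-1.568, -0.528, -0.086]
force: [0.6, -0.2, -0.9]
width: 62.0
```

```bash
python3 - <<'E'
from h import *
from cell import eyes,readout
plan(binp(-153,70),TB)
o=[]
p=readout.read_state()['eef_pos']
for n,(u,v,f) in dict(side=(290,180,5),top=(320,140,5)).items():
    im=eyes.get_image(n)["image"][:,:,::-1]; cv2.imwrite(f"pics/{n}1.png",im)
    print(P(n[0],p)-[u,v])
    o.append(cv2.resize(im[v:v+120 if n=='top' else v+200,u:u+80 if n=='top' else u+130],(390,600),interpolation=cv2.INTER_CUBIC))
cv2.imwrite("pics/a1.png",np.hstack(o))
E
```

```text
t 2.43 dist 5.8 rot [-0.  -0.2  0.2] n 1 w 62.0 F [ 0.6 -0.2 -0.9]
[0.05, -0.08, 0.11, -0.0, -0.04, 0.05]
[[ 31.6984575  122.90271514]]
[[41.77881187 43.55601361]]
```

View pics/a1.png

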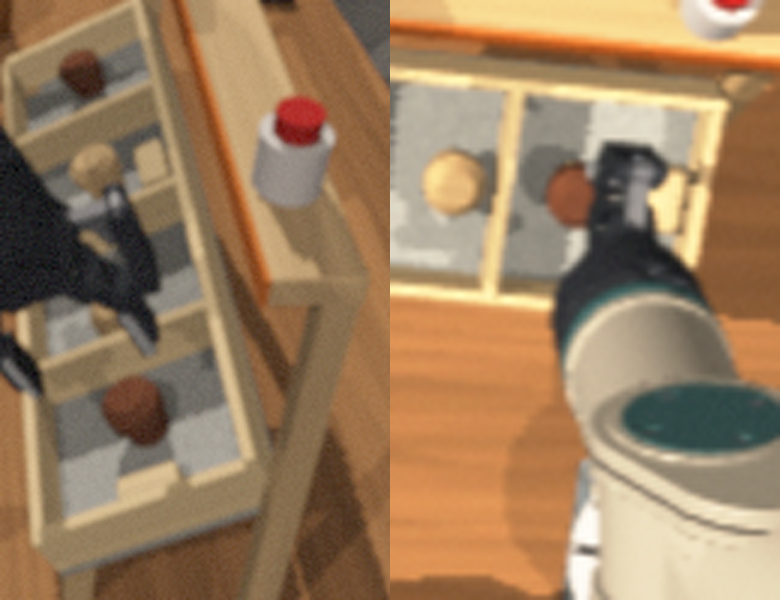

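In the side crop the fingertips are at (150,345) and (35,385), with their middle at pixel (321,302). The TCP projects to (322,303), so they agree. In the top crop the fingers look about 12 px to the right of the knob. I'll check this numerically before going down.

```bash
python3 - <<'E'
from h import *
from cell import readout
s=readout.read_state();p=s['eef_pos'];R=RM(s['tool_rot'])
for q in [(38,0,0),(38,-40,0),(45,-19,0),(38,0,11),(38,0,-11)]: print(q,P('t',p+R.apply(q)).round(1),P('s',p+R.apply(q)).round(1))
for y in(-145,-153,-161): print(y,P('t',binp(y,22)).round(1),P('s',binp(y,22)).round(1))
E
```

```text
(38, 0, 0) [[363.9 170. ]] [[342.4 293.9]]
(38, -40, 0) [[365.9 174.6]] [[331.7 279.3]]
(45, -19, 0) [[365.3 169.6]] [[341.4 285.6]]
(38, 0, 11) [[359.8 169.5]] [[341.4 288.7]]
(38, 0, -11) [[368.1 170.4]] [[343.4 299.2]]
-145 [[355.5 177.3]] [[333.4 311.4]]
-153 [[358.3 177.6]] [[334.  315.1]]
-161 [[361.2 177.9]] [[334.6 319. ]]
```

The fingers seen in the top view are the flared knuckles about 100 mm behind the tip, which accounts for the offset. The knob predictions match within 1–2 px in both views, so I'm descending.

{"api": "apply_moves", "payload": {"commands": [[[0.05, 0.2, 0.1, 0, 0, 0], [0, 0.3, 0, 0, 0, 0], [0, 0.3, 0, 0, 0, 0], [0, 0.25, 0, 0, 0, 0], [0, 0.2, 0, 0, 0, 0], [0, 0.1, 0, 0, 0, 0], [0, 0, 0, 0, 0, 0]]]}}

```text
clock: 3.12
eef_pos: [626.8, -157.5, 83.1]
tool_rot: [-1.575, -0.533, -0.081]
force: [0.5, 0.1, 0.5]
width: 61.6
```

```bash
python3 - <<'E'
from h import *
plan(binp(-153,3),TB)
E
```

```text
t 3.12 dist 12.8 rot [0.2 0.  0.6] n 1 w 61.6 F [0.5 0.1 0.5]
[-0.1, 0.3, 0.0, 0.04, 0.01, 0.11]
```

{"api": "apply_moves", "payload": {"commands": [[[-0.05, 0.1, 0, 0, 0, 0.05], [-0.05, 0.1, 0, 0, 0, 0.05], [0, 0.07, 0, 0, 0, 0], [0, 0, 0, 0, 0, 0]]]}}

```text
clock: 3.45
eef_pos: [628.8, -157.6, 71.5]
tool_rot: [-1.575, -0.524, -0.081]
force: [-0.5, -0.2, -0.3]
width: 61.9
```

```bash
python3 - <<'E'
from h import *
from cell import eyes
plan(binp(-153,3),TB)
im=eyes.get_image("side")["image"][:,:,::-1]; cv2.imwrite("pics/b.png",cv2.resize(im[240:390,270:420],(600,600),interpolation=cv2.INTER_CUBIC))
E
```

```text
t 3.45 dist 1.1 rot [0.2 0.1 0. ] n 1 w 61.9 F [-0.5 -0.2 -0.3]
[0.0, 0.03, -0.0, 0.04, 0.02, 0.01]
```

View pics/b.png

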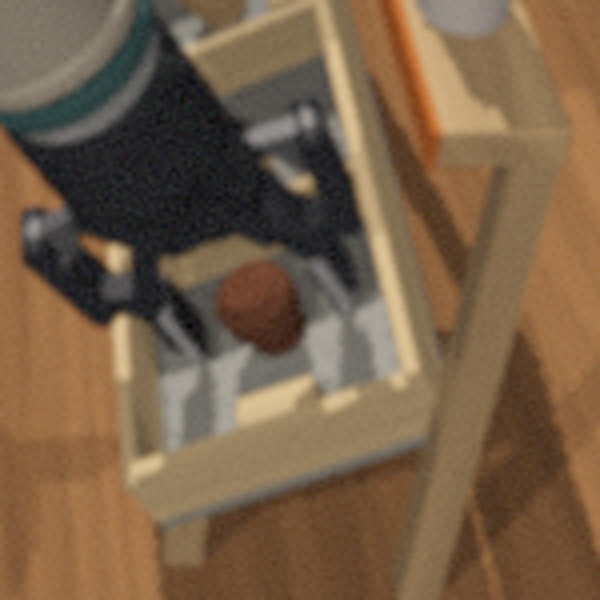

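The fingers straddle the knob: tips at (200,360) and (345,310), foot centre near (280,340). Nothing is touching, so I'm closing.

{"api": "apply_moves", "payload": {"commands": [[[0, 0, 0, 0, 0, 0], [0, 0, 0, 0, 0, 0], [0, 0, 0, 0, 0, 0], [0, 0, 0, 0, 0, 0], [0, 0, 0, 0, 0, 0], [0, 0, 0, 0, 0, 0]]], "claw": 25}}

```text
clock: 4.0
eef_pos: [628.3, -157.6, 72.7]
tool_rot: [-1.576, -0.525, -0.08]
force: [-0.0, -1.0, -0.3]
width: 33.5
```

{"api": "apply_moves", "payload": {"commands": [[[0, -0.1, 0, 0, 0, 0], [0, -0.2, 0, 0, 0, 0], [0, -0.3, 0, 0, 0, 0], [0, -0.4, 0, 0, 0, 0], [0, -0.5, 0, 0, 0, 0], [0, -0.5, 0, 0, 0, 0], [0, -0.4, 0, 0, 0, 0]]]}}

```text
clock: 4.58
eef_pos: [576.7, -151.9, 157.3]
tool_rot: [-1.571, -0.52, -0.083]
force: [-0.4, 0.8, -0.8]
width: 33.7
```

```bash
python3 - <<'E'
from h import *
T=Rn.from_euler('z',-10.5,degrees=True)
print((T.apply([-12,-36,0])+[432.3,259.8,0]).round(1),(T.apply([-12,36,0])+[432.3,259.8,0]).round(1))
a=T.apply([-12,-36,0])+[432.3,259.8,110]
plan(a,tool(-10.5,0))
E
```

```text
[413.9 226.6   0. ] [427.1 297.4   0. ]
t 4.58 dist 414.7 rot [-1.5  5.6 29.8] n 12 w 33.7 F [-0.4  0.8 -0.8]
[-0.4, -0.12, 0.76, -0.02, 0.09, 0.5]
[-0.41, -0.1, 0.75, -0.02, 0.09, 0.5]
[-0.42, -0.08, 0.75, -0.02, 0.09, 0.5]
[-0.43, -0.07, 0.75, -0.02, 0.09, 0.5]
[-0.44, -0.05, 0.74, -0.02, 0.09, 0.5]
[-0.45, -0.03, 0.74, -0.02, 0.09, 0.5]
[-0.45, -0.01, 0.74, -0.02, 0.09, 0.5]
[-0.46, 0.0, 0.73, -0.02, 0.09, 0.5]
[-0.46, 0.02, 0.73, -0.02, 0.09, 0.5]
[-0.47, 0.04, 0.72, -0.02, 0.09, 0.5]
[-0.47, 0.06, 0.72, -0.02, 0.09, 0.5]
[-0.48, 0.08, 0.72, -0.02, 0.09, 0.5]
```

{"api": "apply_moves", "payload": {"commands": [[[-0.2, -0.05, 0.4, 0, 0, 0.3], [-0.4, -0.1, 0.7, 0, 0.1, 0.5], [-0.4, -0.1, 0.75, 0, 0.1, 0.5], [-0.4, -0.1, 0.75, 0, 0.1, 0.5], [-0.45, -0.05, 0.75, 0, 0.1, 0.5], [-0.45, -0.05, 0.75, 0, 0.1, 0.5], [-0.45, 0, 0.75, 0, 0.1, 0.5], [-0.45, 0, 0.75, 0, 0.1, 0.5]]]}}

```text
clock: 5.25
eef_pos: [470.7, 83.2, 136.9]
tool_rot: [-1.562, -0.188, -0.163]
force: [0.4, 0.2, -0.1]
width: 33.3
```

```bash
python3 - <<'E'
from h import *
plan([413.9,226.6,80],tool(-10.5,0))
E
```

```text
t 5.25 dist 164.4 rot [-0.6  1.2 10.8] n 5 w 33.3 F [ 0.4  0.2 -0.1]
[-0.44, 0.21, 0.66, -0.02, 0.05, 0.43]
[-0.44, 0.23, 0.66, -0.02, 0.05, 0.43]
[-0.43, 0.24, 0.66, -0.02, 0.05, 0.43]
[-0.42, 0.26, 0.66, -0.02, 0.05, 0.43]
[-0.42, 0.27, 0.65, -0.02, 0.05, 0.43]
```

{"api": "apply_moves", "payload": {"commands": [[[-0.4, 0.1, 0.65, 0, 0, 0.4], [-0.45, 0.1, 0.65, 0, 0.05, 0.4], [-0.45, 0.15, 0.65, 0, 0.05, 0.4], [-0.45, 0.15, 0.65, 0, 0.05, 0.4], [-0.45, 0.2, 0.65, 0, 0.05, 0.4], [-0.1, 0.1, 0.15, 0, 0.05, 0.2], [0, 0, 0, 0, 0, 0]]]}}

```text
clock: 5.83
eef_pos: [399.8, 248.6, 100.2]
tool_rot: [-1.551, 0.009, -0.173]
force: [-0.0, -0.9, -0.8]
width: 33.7
```

```bash
python3 - <<'E'
from h import *
from cell import eyes
plan([413.9,226.6,20],tool(-10.5,0))
o=[]
for n,(u,v) in dict(side=(180,130),top=(150,170)).items():
    im=eyes.get_image(n)["image"][:,:,::-1]; cv2.imwrite(f"pics/{n}2.png",im); o.append(cv2.resize(im[v:v+130,u:u+100],(400,520),interpolation=cv2.INTER_CUBIC))
cv2.imwrite("pics/c.png",np.hstack(o))
E
```

```text
t 5.83 dist 84.3 rot [-1.1  0.6 -0.5] n 3 w 33.7 F [-0.  -0.9 -0.8]
[0.15, 0.66, -0.17, -0.07, 0.04, -0.04]
[0.15, 0.67, -0.17, -0.07, 0.04, -0.04]
[0.15, 0.67, -0.16, -0.07, 0.04, -0.04]
```

View pics/c.png

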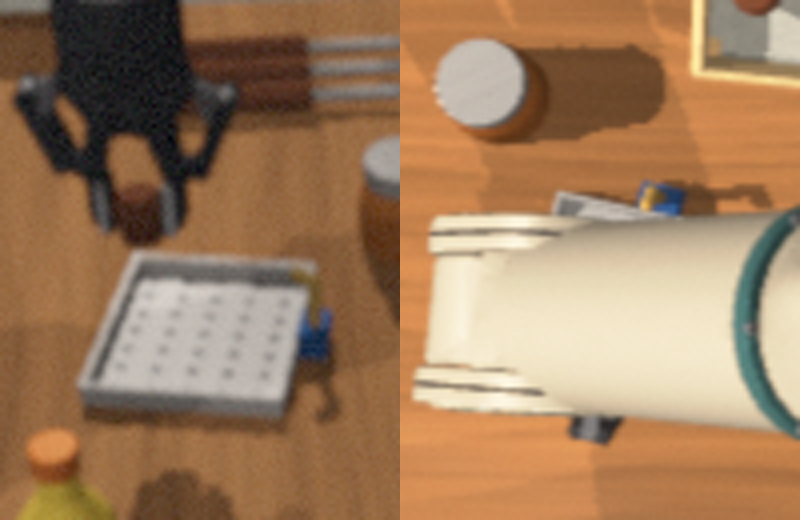

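The knob hangs upright between the pads in the side crop (140,210), with its foot slightly below the tips. I'm lowering over the tray's -y half.

{"api": "apply_moves", "payload": {"commands": [[[0.15, 0.2, -0.2, -0.1, 0, 0], [0.15, 0.4, -0.2, -0.1, 0, 0], [0.15, 0.5, -0.15, 0, 0, 0], [0, 0.4, 0, 0, 0, 0], [0, 0.3, 0, 0, 0, 0], [0, 0.1, 0, 0, 0, 0], [0, 0, 0, 0, 0, 0]]]}}

```text
clock: 6.52
eef_pos: [420.8, 204.4, 21.8]
tool_rot: [-1.582, -0.004, -0.189]
force: [0.1, -0.3, 0.3]
width: 33.6
```

```bash
python3 - <<'E'
from h import *
plan([413.9,226.6,8],tool(-10.5,0))
E
```

```text
t 6.52 dist 27.0 rot [ 0.7 -0.3  0.2] n 1 w 33.6 F [ 0.1 -0.3  0.3]
[-0.28, 0.34, 0.52, 0.13, -0.06, 0.05]
```

{"api": "apply_moves", "payload": {"commands": [[[-0.15, 0, 0.25, 0.1, 0, 0], [-0.15, 0, 0.25, 0, 0, 0], [0, 0, 0, 0, 0, 0], [0, 0.1, 0, 0, 0, 0], [0, 0, 0, 0, 0, 0]]]}}

```text
clock: 6.93
eef_pos: [414.9, 223.1, 19.2]
tool_rot: [-1.576, -0.008, -0.193]
force: [0.9, -0.4, -1.0]
width: 33.8
```

```bash
python3 - <<'E'
from h import *
plan([413.9,226.6,8],tool(-10.5,0))
E
```

```text
t 6.93 dist 11.7 rot [ 0.3 -0.6  0.5] n 1 w 33.8 F [ 0.9 -0.4 -1. ]
[-0.04, 0.28, 0.08, 0.06, -0.12, 0.09]
```

{"api": "apply_moves", "payload": {"commands": [[[0, 0.1, 0.05, 0.05, 0, 0.1], [0, 0.05, 0, 0, 0, 0], [0, 0.05, 0, 0, 0, 0], [0, 0, 0, 0, 0, 0]]]}}

```text
clock: 7.27
eef_pos: [416.3, 224.3, 10.7]
tool_rot: [-1.572, -0.0, -0.194]
force: [-0.7, -0.7, -0.6]
width: 33.7
```

{"api": "apply_moves", "payload": {"commands": [[[0, 0.05, 0, 0, 0, 0], [0, 0, 0, 0, 0, 0]]]}}

```text
clock: 7.43
eef_pos: [416.4, 224.2, 8.5]
tool_rot: [-1.572, -0.0, -0.195]
force: [0.6, -0.2, 0.2]
width: 33.3
```

{"api": "apply_moves", "payload": {"commands": [[[0, 0.04, 0, 0, 0, 0], [0, 0, 0, 0, 0, 0]]]}}

```text
clock: 7.6
eef_pos: [416.5, 224.4, 8.8]
tool_rot: [-1.572, -0.002, -0.194]
force: [-1.1, 0.5, 0.5]
width: 33.5
```

{"api": "apply_moves", "payload": {"commands": [[[0, 0.03, 0, 0, 0, 0], [0, 0, 0, 0, 0, 0]]]}}

```text
clock: 7.77
eef_pos: [416.7, 224.7, 8.5]
tool_rot: [-1.571, -0.004, -0.193]
force: [-0.9, 0.1, -0.8]
width: 33.6
```

{"api": "apply_moves", "payload": {"commands": [[[0, 0.07, 0, 0, 0, 0], [0, 0.05, 0, 0, 0, 0]]]}}

```text
clock: 7.93
eef_pos: [416.9, 224.9, 8.1]
tool_rot: [-1.572, -0.01, -0.193]
force: [-4.6, -4.9, 30.8]
width: 33.9
```

Contact is clear at 31 N up, so the foot is on the tray floor. I'll relax, then open gently.

{"api": "apply_moves", "payload": {"commands": [[[0, 0, 0, 0, 0, 0], [0, 0, 0, 0, 0, 0]]]}}

```text
clock: 8.1
eef_pos: [417.0, 225.1, 9.4]
tool_rot: [-1.571, -0.012, -0.192]
force: [0.7, -0.3, -0.8]
width: 33.6
```

{"api": "apply_moves", "payload": {"commands": [[[0, 0, 0, 0, 0, 0], [0, 0, 0, 0, 0, 0], [0, 0, 0, 0, 0, 0], [0, 0, 0, 0, 0, 0]]], "claw": 52}}

```text
clock: 8.43
eef_pos: [417.0, 224.8, 8.2]
tool_rot: [-1.572, -0.01, -0.192]
force: [0.1, -1.2, -0.5]
width: 52.4
```

{"api": "apply_moves", "payload": {"commands": [[[0, -0.1, 0, 0, 0, 0], [0, -0.3, 0, 0, 0, 0], [0, -0.5, 0, 0, 0, 0], [0, -0.7, 0, 0, 0, 0], [0, -0.8, 0, 0, 0, 0], [0, -0.8, 0, 0, 0, 0], [0, -0.5, 0, 0, 0, 0]]]}}

```text
clock: 9.02
eef_pos: [411.3, 223.6, 157.3]
tool_rot: [-1.581, 0.003, -0.189]
force: [1.0, 1.1, -0.1]
width: 52.1
```

```bash
python3 - <<'E'
from h import *
from cell import eyes
plan(binp(183,120),TB)
im=eyes.get_image("side")["image"][:,:,::-1]; cv2.imwrite("pics/side3.png",im); cv2.imwrite("pics/d.png",cv2.resize(im[160:270,180:400],(800,400),interpolation=cv2.INTER_CUBIC))
E
```

```text
t 9.02 dist 192.5 rot [  2.1  -5.9 -30.2] n 7 w 52.1 F [ 1.   1.1 -0.1]
[0.68, -0.05, -0.02, 0.06, -0.17, -0.86]
[0.69, -0.0, -0.03, 0.06, -0.17, -0.86]
[0.68, 0.05, -0.04, 0.06, -0.17, -0.86]
[0.68, 0.1, -0.05, 0.06, -0.17, -0.86]
[0.67, 0.15, -0.06, 0.06, -0.17, -0.86]
[0.65, 0.2, -0.07, 0.06, -0.17, -0.86]
[0.64, 0.25, -0.08, 0.06, -0.17, -0.86]
```

View pics/d.png

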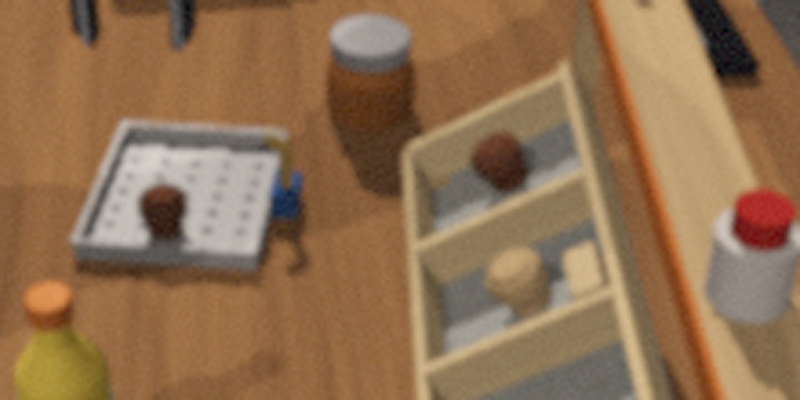

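The first knob stands upright in the tray at crop (163,210). Now the second.

{"api": "apply_moves", "payload": {"commands": [[[0.4, -0.05, 0, 0.05, -0.2, -0.8], [0.7, 0, 0, 0.05, -0.2, -0.85], [0.7, 0.05, 0, 0.05, -0.2, -0.85], [0.7, 0.1, -0.05, 0.05, -0.15, -0.85], [0.7, 0.15, -0.05, 0.05, -0.15, -0.85], [0.65, 0.2, -0.05, 0.05, -0.15, -0.85], [0.5, 0.1, -0.05, 0.05, -0.15, -0.85], [0, 0, 0, 0, 0, 0]]], "claw": 62}}

```text
clock: 9.73
eef_pos: [592.9, 192.4, 183.7]
tool_rot: [-1.569, -0.541, -0.075]
force: [-0.6, 0.2, -0.5]
width: 62.0
```

```bash
python3 - <<'E'
from h import *
plan(binp(183,70),TB)
for y in(177,183,189):print(y,P('t',binp(y,22)).round(1),P('s',binp(y,22)).round(1))
print(tc(263,170),sc(353,82))
E
```

```text
t 9.73 dist 64.3 rot [-0.3  0.3  1. ] n 2 w 62.0 F [-0.6  0.2 -0.5]
[-0.02, 0.79, -0.13, -0.03, 0.03, 0.1]
[-0.01, 0.79, -0.13, -0.03, 0.03, 0.1]
177 [[240.5 165.9]] [[316.7 203.4]]
183 [[238.4 165.7]] [[316.4 202. ]]
189 [[236.3 165.5]] [[316.2 200.5]]
[238.52135135 167.10243243] [316.78333333 203.86666667]
```

{"api": "apply_moves", "payload": {"commands": [[[0, 0.3, -0.1, 0, 0, 0.1], [0, 0.4, -0.1, 0, 0, 0.1], [0, 0.4, -0.05, 0, 0, 0], [0, 0.4, 0, 0, 0, 0], [0, 0, 0, 0, 0, 0]]]}}

```text
clock: 10.15
eef_pos: [620.6, 179.7, 126.9]
tool_rot: [-1.569, -0.51, -0.077]
force: [-0.6, -0.2, -0.1]
width: 62.0
```

```bash
python3 - <<'E'
from h import *
plan(binp(182,3),TB)
E
```

```text
t 10.15 dist 67.1 rot [-0.3  0.2 -0.8] n 2 w 62.0 F [-0.6 -0.2 -0.1]
[0.05, 0.84, -0.01, -0.03, 0.02, -0.08]
[0.05, 0.84, -0.01, -0.03, 0.02, -0.08]
```

{"api": "apply_moves", "payload": {"commands": [[[0.05, 0.2, 0, 0, 0, -0.1], [0.05, 0.3, 0, 0, 0, 0], [0, 0.3, 0, 0, 0, 0], [0, 0.25, 0, 0, 0, 0], [0, 0.2, 0, 0, 0, 0], [0, 0.1, 0, 0, 0, 0], [0, 0, 0, 0, 0, 0]]]}}

```text
clock: 10.73
eef_pos: [650.6, 176.9, 75.7]
tool_rot: [-1.568, -0.509, -0.081]
force: [-0.6, 0.4, 0.3]
width: 61.8
```

```bash
python3 - <<'E'
from h import *
plan(binp(182,3),TB)
E
```

```text
t 10.73 dist 8.1 rot [-0.2  0.1 -0.8] n 1 w 61.8 F [-0.6  0.4  0.3]
[0.08, 0.19, -0.01, -0.04, 0.01, -0.17]
```

{"api": "apply_moves", "payload": {"commands": [[[0.05, 0.1, 0, 0, 0, -0.15], [0.05, 0.07, 0, 0, 0, -0.05], [0, 0, 0, 0, 0, 0]]]}}

```text
clock: 10.98
eef_pos: [657.5, 176.8, 71.6]
tool_rot: [-1.567, -0.526, -0.08]
force: [0.2, 0.3, 0.4]
width: 62.2
```

```bash
python3 - <<'E'
from h import *
from cell import eyes
plan(binp(182,3),TB)
im=eyes.get_image("side")["image"][:,:,::-1]; cv2.imwrite("pics/e.png",cv2.resize(im[150:250,270:390],(720,600),interpolation=cv2.INTER_CUBIC))
E
```

```text
t 10.98 dist 1.3 rot [-0.2  0.1  0.2] n 1 w 62.2 F [0.2 0.3 0.4]
[-0.02, 0.02, -0.02, -0.05, 0.02, 0.03]
```

View pics/e.png

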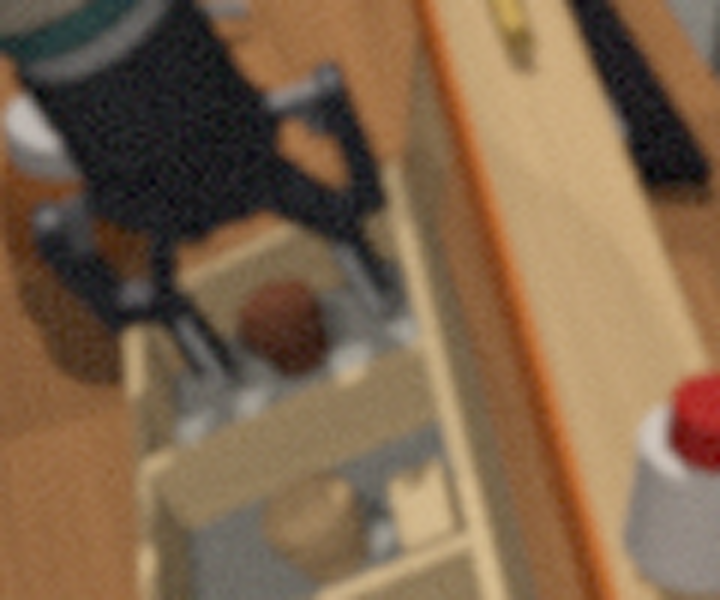

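The knob (290,330) sits between the tips at (230,375) and (390,310). Closing and lifting.

{"api": "apply_moves", "payload": {"commands": [[[0, 0, 0, 0, 0, 0], [0, 0, 0, 0, 0, 0], [0, 0, 0, 0, 0, 0], [0, 0, 0, 0, 0, 0], [0, 0, 0, 0, 0, 0], [0, 0, 0, 0, 0, 0]]], "claw": 25}}

```text
clock: 11.53
eef_pos: [656.8, 177.8, 73.5]
tool_rot: [-1.566, -0.527, -0.08]
force: [0.6, 0.1, -0.6]
width: 34.0
```

{"api": "apply_moves", "payload": {"commands": [[[0, -0.1, 0, 0, 0, 0], [0, -0.2, 0, 0, 0, 0], [0, -0.3, 0, 0, 0, 0], [0, -0.4, 0, 0, 0, 0], [0, -0.5, 0, 0, 0, 0], [0, -0.5, 0, 0, 0, 0], [0, -0.4, 0, 0, 0, 0]]]}}

```text
clock: 12.12
eef_pos: [604.0, 180.4, 159.5]
tool_rot: [-1.568, -0.522, -0.08]
force: [-0.4, 0.7, -0.3]
width: 33.6
```

```bash
python3 - <<'E'
from h import *
plan([428,298,120],tool(-10.5,0))
E
```

```text
t 12.12 dist 215.3 rot [-1.7  5.8 29.9] n 7 w 33.6 F [-0.4  0.7 -0.3]
[-0.64, -0.21, 0.37, -0.05, 0.17, 0.85]
[-0.66, -0.16, 0.36, -0.05, 0.17, 0.85]
[-0.68, -0.11, 0.35, -0.05, 0.17, 0.85]
[-0.69, -0.06, 0.34, -0.05, 0.17, 0.85]
[-0.7, -0.01, 0.33, -0.05, 0.17, 0.85]
[-0.7, 0.04, 0.32, -0.05, 0.17, 0.85]
[-0.7, 0.09, 0.31, -0.05, 0.17, 0.85]
```

{"api": "apply_moves", "payload": {"commands": [[[-0.4, -0.2, 0.2, 0, 0.15, 0.6], [-0.65, -0.2, 0.35, -0.05, 0.15, 0.85], [-0.65, -0.15, 0.35, -0.05, 0.15, 0.85], [-0.7, -0.1, 0.35, -0.05, 0.15, 0.85], [-0.7, -0.05, 0.35, -0.05, 0.15, 0.85], [-0.7, 0, 0.3, -0.05, 0.15, 0.85], [-0.6, 0, 0.3, -0.05, 0.15, 0.85], [0, 0, 0, 0, 0, 0.1]]]}}

```text
clock: 12.78
eef_pos: [424.3, 295.1, 147.3]
tool_rot: [-1.566, -0.004, -0.169]
force: [0.6, 0.1, -0.7]
width: 33.6
```

```bash
python3 - <<'E'
from h import *
plan([428,298,60],tool(-10.5,0),4)
E
```

```text
t 12.78 dist 87.4 rot [-0.3  0.8  0.2] n 4 w 33.6 F [ 0.6  0.1 -0.7]
[0.02, 0.55, 0.02, -0.01, 0.04, 0.01]
[0.02, 0.55, 0.02, -0.01, 0.04, 0.01]
[0.02, 0.55, 0.02, -0.01, 0.04, 0.01]
[0.02, 0.55, 0.02, -0.01, 0.04, 0.01]
```

{"api": "apply_moves", "payload": {"commands": [[[0, 0.4, 0, 0, 0.1, 0], [0, 0.5, 0, 0, 0.05, 0], [0, 0.6, 0, 0, 0, 0], [0, 0.5, 0, 0, 0, 0], [0, 0.4, 0, 0, 0, 0], [0, 0.2, 0, 0, 0, 0], [0, 0, 0, 0, 0, 0]]]}}

```text
clock: 13.37
eef_pos: [427.8, 295.6, 46.0]
tool_rot: [-1.561, -0.017, -0.178]
force: [-0.2, -0.3, 0.1]
width: 33.7
```

```bash
python3 - <<'E'
from h import *
plan([428,298,12],tool(-10.5,0),4)
E
```

```text
t 13.37 dist 34.0 rot [-0.6  0.3  1. ] n 4 w 33.7 F [-0.2 -0.3  0.1]
[-0.01, 0.21, 0.01, -0.03, 0.02, 0.05]
[-0.0, 0.21, 0.01, -0.03, 0.02, 0.05]
[-0.0, 0.21, 0.01, -0.03, 0.02, 0.05]
[-0.0, 0.21, 0.01, -0.03, 0.02, 0.05]
```

{"api": "apply_moves", "payload": {"commands": [[[0, 0.2, 0, -0.05, 0, 0.1], [0, 0.2, 0, -0.05, 0, 0.1], [0, 0.2, 0, 0, 0, 0], [0, 0.15, 0, 0, 0, 0], [0, 0.05, 0, 0, 0, 0], [0, 0, 0, 0, 0, 0]]]}}

```text
clock: 13.87
eef_pos: [430.4, 296.4, 14.3]
tool_rot: [-1.567, -0.002, -0.178]
force: [-0.1, 0.3, -0.9]
width: 33.7
```

{"api": "apply_moves", "payload": {"commands": [[[0, 0.05, 0, 0, 0, 0], [0, 0.05, 0, 0, 0, 0], [0, 0, 0, 0, 0, 0]]]}}

```text
clock: 14.12
eef_pos: [430.5, 296.7, 10.2]
tool_rot: [-1.566, -0.003, -0.178]
force: [-0.8, -0.2, -0.0]
width: 33.6
```

{"api": "apply_moves", "payload": {"commands": [[[0, 0.05, 0, 0, 0, 0], [0, 0.03, 0, 0, 0, 0]]]}}

```text
clock: 14.28
eef_pos: [430.7, 297.0, 7.9]
tool_rot: [-1.566, -0.004, -0.178]
force: [-3.3, -3.0, 18.7]
width: 33.8
```

{"api": "apply_moves", "payload": {"commands": [[[0, 0.04, 0, 0, 0, 0], [0, 0.04, 0, 0, 0, 0]]]}}

```text
clock: 14.45
eef_pos: [430.7, 297.0, 7.9]
tool_rot: [-1.567, -0.007, -0.178]
force: [-2.5, -3.5, 18.3]
width: 33.8
```

Contact is 18 N and steady. Relaxing, releasing and rising.

{"api": "apply_moves", "payload": {"commands": [[[0, 0, 0, 0, 0, 0], [0, 0, 0, 0, 0, 0]]]}}

```text
clock: 14.62
eef_pos: [430.9, 297.3, 9.2]
tool_rot: [-1.566, -0.009, -0.177]
force: [-1.0, 0.5, -0.9]
width: 33.5
```

{"api": "apply_moves", "payload": {"commands": [[[0, 0, 0, 0, 0, 0], [0, 0, 0, 0, 0, 0], [0, 0, 0, 0, 0, 0], [0, 0, 0, 0, 0, 0]]], "claw": 52}}

```text
clock: 14.95
eef_pos: [431.1, 297.5, 9.0]
tool_rot: [-1.566, -0.009, -0.177]
force: [0.3, 0.3, 0.3]
width: 52.1
```

{"api": "apply_moves", "payload": {"commands": [[[0, -0.1, 0, 0, 0, 0], [0, -0.3, 0, 0, 0, 0], [0, -0.5, 0, 0, 0, 0], [0, -0.8, 0, 0, 0, 0], [0, -0.9, 0, 0, 0, 0], [0, -0.9, 0, 0, 0, 0], [0, -0.9, 0, 0, 0, 0], [0, -0.9, 0, 0, 0, 0]]]}}

```text
clock: 15.62
eef_pos: [424.3, 293.2, 222.2]
tool_rot: [-1.579, 0.007, -0.174]
force: [0.8, 0.4, -0.6]
width: 51.8
```

```bash
python3 - <<'E'
from h import *
from cell import eyes
plan([416,-217,190],tool(-4,0))
o=[]
for n,(u,v,w,h) in dict(side=(170,170,110,250),top=(150,200,270,90)).items():
    im=eyes.get_image(n)["image"][:,:,::-1]; cv2.imwrite(f"pics/{n}4.png",im)
im=cv2.imread("pics/side4.png")
A=cv2.resize(im[330:410,165:275],None,fx=5.4,fy=5.4,interpolation=cv2.INTER_CUBIC)[:,:594]
B=cv2.resize(im[185:245,195:275],None,fx=2.5,fy=2.5,interpolation=cv2.INTER_CUBIC)
B=np.vstack([B,np.zeros((A.shape[0]-B.shape[0],200,3),np.uint8)])
t=cv2.imread("pics/top0.png")[225:280,350:410]; t=cv2.resize(t,None,fx=4.5,fy=4.5,interpolation=cv2.INTER_CUBIC)
B[150:150+248,:200]=t[:248,40:240]
cv2.imwrite("pics/f.png",np.hstack([A,B]))
E
```

```text
t 15.62 dist 511.3 rot [ 0.5 -5.9 -0.4] n 15 w 51.8 F [ 0.8  0.4 -0.6]
[0.13, 0.06, -0.84, 0.01, -0.08, -0.01]
[0.13, 0.06, -0.84, 0.01, -0.08, -0.01]
[0.12, 0.06, -0.84, 0.01, -0.08, -0.01]
[0.12, 0.06, -0.84, 0.01, -0.08, -0.01]
[0.11, 0.06, -0.84, 0.01, -0.08, -0.01]
[0.1, 0.06, -0.84, 0.01, -0.08, -0.01]
[0.1, 0.06, -0.84, 0.01, -0.08, -0.01]
[0.09, 0.06, -0.85, 0.01, -0.08, -0.01]
[0.09, 0.06, -0.85, 0.01, -0.08, -0.01]
[0.08, 0.06, -0.85, 0.01, -0.08, -0.01]
[0.08, 0.06, -0.85, 0.01, -0.08, -0.01]
[0.07, 0.06, -0.85, 0.01, -0.08, -0.01]
[0.06, 0.05, -0.85, 0.01, -0.08, -0.01]
[0.06, 0.05, -0.85, 0.01, -0.08, -0.01]
[0.05, 0.05, -0.85, 0.01, -0.08, -0.01]
```

View pics/f.png

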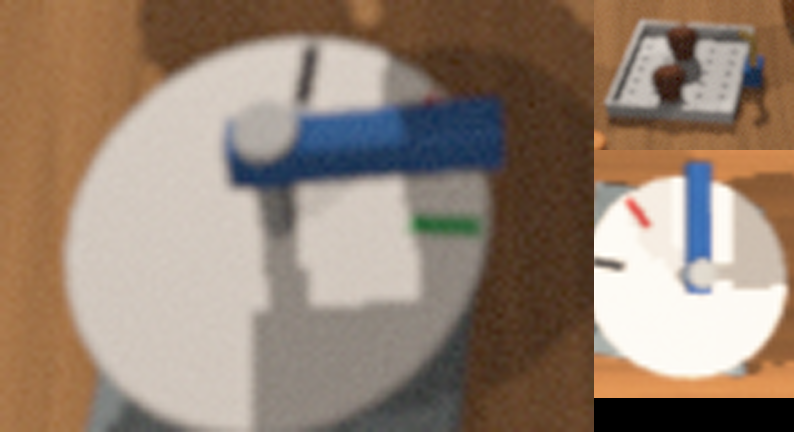

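Both knobs stand upright in the tray (right inset at 684,42 and 669,82). On the dial, the side view has green at (447,225) and black at (306,75). The top inset has red at (638,213), black at (608,265) and the lever centreline from (697,163) to (697,290). From these I'll work out the axis and mark directions.

```bash
python3 - <<'E'
from h import *
a=lambda u,v:np.array([(u-594+40)/4.5+350,(v-150)/4.5+225])-.4
b=lambda u,v:np.array([u/5.4+165,v/5.4+330])-.4
an=lambda v:round(np.degrees(np.arctan2(v[1],v[0])),1)
c=onz('t',a(690,277),54); tip=onz('t',a(697,163),98); end=onz('t',a(697,290),98)
st=onz('s',b(500,103),98),onz('s',b(503,168),80)
print('dial c',c,'tip',tip,'end',end,'len',np.linalg.norm(tip-end),'ang',an(tip-end),'axis from lever',tip+(end-tip)*68/80, st)
print('side dial c',onz('s',b(278,240),54))
print('tri hub',tri(a(700,273),b(265,130)))
ax=np.array([413.,-215,54])
for n,p in dict(red=onz('t',a(638,213),54),blackt=onz('t',a(608,265),54),green=onz('s',b(447,225),54),blacks=onz('s',b(306,75),54)).items(): print(n,p,[an(p-q) for q in (c,ax,np.array([418,-217,54]))])
# side-view lever centreline of the top edges
l=onz('s',b(228,122),98);m=onz('s',b(497,98),98);print('side back top edge',l,m,an(m-l))
l=onz('s',b(232,186),80);m=onz('s',b(503,165),80);print('side front low edge',l,m,an(m-l))
# predicted picture of lever for axis/yaw
E
```

```text
dial c [ 413.8 -222.    54. ] tip [ 480.8 -216.9   98. ] end [ 404.6 -216.1   98. ] len 76.20419935935288 ang -0.6 axis from lever [ 416.03 -216.22   98.  ] (array([ 484.8, -216.6,   98. ]), array([ 484.6, -225.9,   80. ]))
side dial c [ 417.4 -226.4   54. ]
tri hub (array([ 416.9, -217.9,   96.6]), array([-0.13, -0.76, -0.43,  0.07]))
red [ 453. -190.   54.] [np.float64(39.2), np.float64(32.0), np.float64(37.6)]
blackt [ 420.3 -171.2   54. ] [np.float64(82.7), np.float64(80.5), np.float64(87.1)]
green [ 467.1 -226.5   54. ] [np.float64(-4.8), np.float64(-12.0), np.float64(-11.0)]
blacks [ 424.1 -171.5   54. ] [np.float64(78.5), np.float64(75.7), np.float64(82.4)]
side back top edge [ 407.  -215.2   98. ] [ 484.1 -214.8   98. ] 0.3
side front low edge [ 406.7 -224.1   80. ] [ 484.7 -224.9   80. ] -0.6
```

```bash
python3 - <<'E'
from h import *
plan([417,-218,200],tool(-90.5,0),17)
E
```

```text
t 15.72 dist 515.4 rot [-0.  80.5  0. ] n 17 w 51.9 F [-0.4  0.3  0.6]
[0.12, 0.04, -0.75, -0.0, 0.95, 0.0]
[0.18, 0.04, -0.74, -0.0, 0.95, 0.0]
[0.24, 0.04, -0.72, -0.0, 0.95, 0.0]
[0.3, 0.04, -0.7, -0.0, 0.95, 0.0]
[0.35, 0.04, -0.67, -0.0, 0.95, 0.0]
[0.41, 0.04, -0.64, -0.0, 0.95, 0.0]
[0.46, 0.04, -0.6, -0.0, 0.95, 0.0]
[0.51, 0.04, -0.56, -0.0, 0.95, 0.0]
[0.55, 0.04, -0.52, -0.0, 0.95, 0.0]
[0.59, 0.04, -0.47, -0.0, 0.95, 0.0]
[0.63, 0.04, -0.42, -0.0, 0.95, 0.0]
[0.66, 0.04, -0.37, -0.0, 0.95, 0.0]
[0.69, 0.04, -0.31, -0.0, 0.95, 0.0]
[0.71, 0.04, -0.25, -0.0, 0.95, 0.0]
[0.73, 0.04, -0.19, -0.0, 0.95, 0.0]
[0.75, 0.04, -0.13, -0.0, 0.95, 0.0]
[0.75, 0.04, -0.07, -0.0, 0.95, 0.0]
```

{"api": "apply_moves", "payload": {"commands": [[[0.1, 0, -0.75, 0, 0.95, 0], [0.18, 0, -0.75, 0, 0.95, 0], [0.24, 0, -0.7, 0, 0.95, 0], [0.3, 0, -0.7, 0, 0.95, 0], [0.35, 0, -0.65, 0, 0.95, 0], [0.4, 0, -0.65, 0, 0.95, 0], [0.45, 0, -0.6, 0, 0.95, 0], [0.5, 0, -0.55, 0, 0.95, 0]]], "claw": 45}}

```text
clock: 16.38
eef_pos: [416.6, 54.5, 226.1]
tool_rot: [-1.563, 0.005, -0.854]
force: [0.4, -0.7, 1.0]
width: 45.2
```

{"api": "apply_moves", "payload": {"commands": [[[0.55, 0.05, -0.5, 0, 0.95, 0], [0.6, 0.05, -0.45, 0, 0.95, 0], [0.65, 0.05, -0.4, 0, 0.95, 0], [0.65, 0.05, -0.35, 0, 0.95, 0], [0.7, 0.05, -0.3, 0, 0.95, 0], [0.7, 0.05, -0.25, 0, 0.95, 0], [0.6, 0.05, -0.15, 0, 0.95, 0], [0, 0, 0, 0, 0.4, 0]]]}}

```text
clock: 17.05
eef_pos: [403.4, -166.8, 208.2]
tool_rot: [-1.573, 0.006, -1.511]
force: [-0.1, -0.2, 0.2]
width: 45.5
```

```bash
python3 - <<'E'
from h import *
plan([417,-218,130],tool(-90.5,0),4)
E
```

```text
t 17.05 dist 94.5 rot [ 0.1  3.9 -0.4] n 4 w 45.5 F [-0.1 -0.2  0.2]
[0.33, 0.49, 0.07, 0.01, 0.2, -0.02]
[0.33, 0.49, 0.07, 0.01, 0.2, -0.02]
[0.32, 0.49, 0.08, 0.01, 0.2, -0.02]
[0.32, 0.49, 0.08, 0.01, 0.2, -0.02]
```

{"api": "apply_moves", "payload": {"commands": [[[0.3, 0.4, 0.07, 0, 0.2, 0], [0.3, 0.5, 0.07, 0, 0.2, 0], [0.3, 0.5, 0.07, 0, 0.2, 0], [0.3, 0.4, 0.07, 0, 0.2, 0], [0, 0, 0, 0, 0, 0]]]}}

```text
clock: 17.47
eef_pos: [414.7, -218.6, 133.1]
tool_rot: [-1.573, 0.005, -1.591]
force: [-0.4, 0.1, -0.9]
width: 44.9
```

```bash
python3 - <<'E'
from h import *
plan([417,-218,68],tool(-90.5,0),4)
E
```

```text
t 17.47 dist 65.1 rot [ 0.1 -0.7 -0.3] n 4 w 44.9 F [-0.4  0.1 -0.9]
[-0.0, 0.41, 0.02, 0.01, -0.03, -0.01]
[-0.0, 0.41, 0.02, 0.01, -0.03, -0.01]
[-0.0, 0.41, 0.01, 0.01, -0.03, -0.01]
[-0.0, 0.41, 0.01, 0.01, -0.03, -0.01]
```

{"api": "apply_moves", "payload": {"commands": [[[0, 0.3, 0.02, 0, -0.1, 0], [0, 0.4, 0.02, 0, 0, 0], [0, 0.3, 0, 0, 0, 0], [0, 0.3, 0, 0, 0, 0], [0, 0.15, 0, 0, 0, 0], [0, 0.05, 0, 0, 0, 0], [0, 0, 0, 0, 0, 0]]]}}

```text
clock: 18.05
eef_pos: [415.9, -214.2, 73.3]
tool_rot: [-1.574, 0.008, -1.577]
force: [-0.8, 0.2, 0.6]
width: 44.8
```

```bash
python3 - <<'E'
from h import *
plan([417,-218,68],tool(-90.5,0),2)
E
```

```text
t 18.05 dist 6.6 rot [ 0.2  0.1 -0.4] n 2 w 44.8 F [-0.8  0.2  0.6]
[0.05, 0.07, 0.01, 0.02, 0.01, -0.04]
[0.05, 0.07, 0.01, 0.02, 0.01, -0.04]
```

{"api": "apply_moves", "payload": {"commands": [[[0.05, 0.07, 0, 0, 0, 0], [0.05, 0.05, 0, 0, 0, 0], [0, 0, 0, 0, 0, 0]]]}}

```text
clock: 18.3
eef_pos: [416.9, -218.3, 69.9]
tool_rot: [-1.571, 0.007, -1.576]
force: [-0.4, -0.1, 1.0]
width: 44.9
```

{"api": "apply_moves", "payload": {"commands": [[[0, 0, 0, 0, 0, 0], [0, 0, 0, 0, 0, 0], [0, 0, 0, 0, 0, 0], [0, 0, 0, 0, 0, 0], [0, 0, 0, 0, 0, 0], [0, 0, 0, 0, 0, 0]]], "claw": 8}}

```text
clock: 18.8
eef_pos: [417.3, -219.9, 70.9]
tool_rot: [-1.569, 0.005, -1.578]
force: [0.0, -0.7, -0.2]
width: 12.8
```

Pinched, with the lever at -0.4° and the force near zero. Turning counter-clockwise (negative about tool y).

{"api": "apply_moves", "payload": {"commands": [[[0, 0, 0, 0, -0.5, 0], [0, 0, 0, 0, -0.7, 0], [0, 0, 0, 0, -0.7, 0], [0, 0, 0, 0, -0.7, 0]]]}}

```text
clock: 19.13
eef_pos: [417.3, -219.6, 70.9]
tool_rot: [-1.569, 0.004, -1.343]
force: [-0.0, -0.9, -1.5]
width: 13.2
```

{"api": "apply_moves", "payload": {"commands": [[[0, 0, 0, 0, -0.7, 0], [0, 0, 0, 0, -0.7, 0], [0, 0, 0, 0, -0.7, 0], [0, 0, 0, 0, -0.7, 0], [0, 0, 0, 0, -0.7, 0], [0, 0, 0, 0, -0.7, 0], [0, 0, 0, 0, -0.7, 0], [0, 0, 0, 0, -0.4, 0]]]}}

```text
clock: 19.8
eef_pos: [417.1, -219.2, 70.9]
tool_rot: [-1.567, 0.004, -0.859]
force: [-0.0, 0.3, -0.5]
width: 13.0
```

{"api": "apply_moves", "payload": {"commands": [[[0, 0, 0, 0, 0, 0], [0, 0, 0, 0, 0, 0]]]}}

```text
clock: 19.97
eef_pos: [417.0, -219.2, 70.8]
tool_rot: [-1.567, 0.004, -0.859]
force: [-0.8, -0.7, -1.0]
width: 12.9
```

{"api": "apply_moves", "payload": {"commands": [[[0, 0, 0, 0, 0, 0], [0, 0, 0, 0, 0, 0], [0, 0, 0, 0, 0, 0], [0, 0, 0, 0, 0, 0]]], "claw": 45}}

```text
clock: 20.3
eef_pos: [417.0, -219.0, 71.0]
tool_rot: [-1.567, 0.004, -0.862]
force: [-0.2, -0.6, 0.1]
width: 45.0
```

{"api": "apply_moves", "payload": {"commands": [[[0, -0.2, 0, 0, 0, 0], [0, -0.4, 0, 0, 0, 0], [0, -0.7, 0, 0, 0, 0], [0, -0.9, 0, 0, 0, 0], [0, -0.9, 0, 0, 0, 0], [0, -0.9, 0, 0, 0, 0], [0.4, -0.4, -0.4, 0, 0, 0], [0.5, 0, -0.5, 0, 0, 0]]]}}

```text
clock: 20.97
eef_pos: [413.6, -262.9, 258.0]
tool_rot: [-1.566, 0.011, -0.846]
force: [-0.0, -0.7, -1.6]
width: 44.9
```

{"api": "apply_moves", "payload": {"commands": [[[0.6, 0, -0.6, 0, 0, 0], [0.6, 0, -0.6, 0, 0, 0], [0.6, 0, -0.6, 0, 0, 0], [0.6, 0, -0.6, 0, 0, 0], [0.6, 0, -0.6, 0, 0, 0], [0.5, 0, -0.5, 0, 0, 0], [0, 0, 0, 0, 0, 0]]]}}

```text
clock: 21.55
eef_pos: [399.2, -473.4, 264.5]
tool_rot: [-1.567, 0.001, -0.848]
force: [0.3, -0.6, -0.5]
width: 45.0
```

```bash
python3 - <<'E'
from h import *
from cell import eyes
for n in("side","top"): cv2.imwrite(f"pics/{n}5.png",eyes.get_image(n)["image"][:,:,::-1])
t=cv2.imread("pics/top5.png");s=cv2.imread("pics/side5.png")
z=lambda i,w,h:cv2.resize(i,(w,h),interpolation=cv2.INTER_CUBIC)
cv2.imwrite("pics/g.png",np.vstack([np.hstack([z(t[225:285,345:415],420,360),z(s[180:245,190:270],380,360)]),z(t[140:280,150:420],463,240) if 0 else np.hstack([z(t[140:280,150:420],463,240),z(s[170:400,280:420],337,240)])]))
E
```

```text
(no output)
```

View pics/g.png

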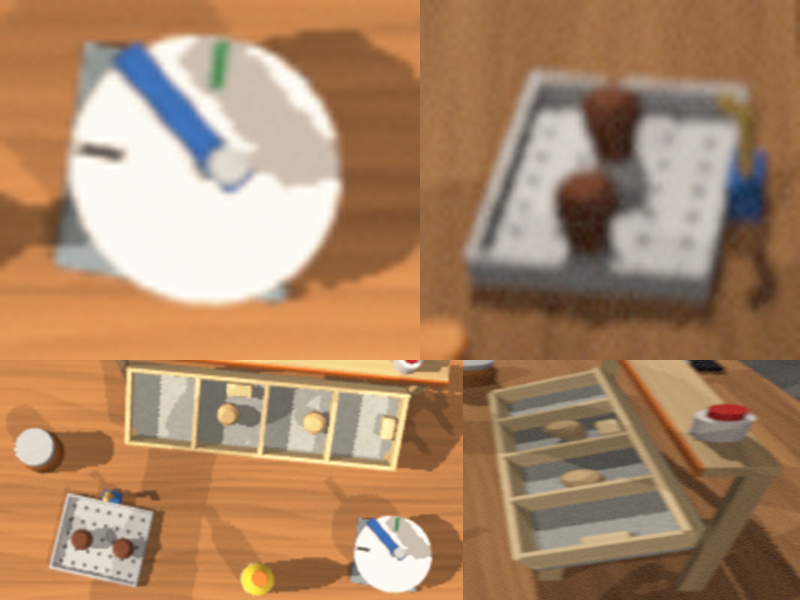

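Both knobs stand upright in the tray at side-inset (610,120) and (585,210), and everything else looks in place. The lever appears to cover the red mark. I'll check its angle against the green and black marks numerically.

```bash
python3 - <<'E'
from h import *
an=lambda v:round(np.degrees(np.arctan2(v[1],v[0])),1)
a=lambda u,v:np.array([345+u/6,225+v/6])-.42
w=lambda p,z:onz('t',a(*p),z)
print('green',an(w((222,42),54)-w((217,88),54)),'black',an(w((80,150),54)-w((123,155),54)))
im=cv2.imread("pics/top5.png").astype(int)
def ang(f,z=98):
    im=cv2.imread(f).astype(int);b=(im[:,:,0]>im[:,:,2]+60);b[:225]=0;b[285:]=0;b[:,:345]=0;b[:,415:]=0
    v,u=np.nonzero(b);X=np.array([onz('t',(x,y),z) for x,y in zip(u,v)])[:,:2]
    m=X.mean(0);d=np.linalg.svd(X-m)[2][0];d*=np.sign(d[0]);return len(u),m.round(1),an(d)
print('before',ang("pics/top0.png"),'after',ang("pics/top5.png"))
g=w((219.5,65),54);k=w((101.5,152.5),54);r=onz('t',[368.3,238.6],54)
mid=(g+k)/2;d=k-g;c=mid+np.array([-d[1],d[0],0])/2
print('marks',g,k,r,'centre',c,'green',an(g-c),'black',an(k-c),'red',an(r-c))
t=lambda u,v:np.array([150+u/463*270,140+(v-360)/240*140])
print('knobs',onz('t',t(81,540),30),onz('t',t(122,548),30))
for q in [(416.8,224.8),(431,297.3)]: print(Rn.from_euler('z',10.5,degrees=True).apply(np.array([*q,0])-[432.3,259.8,0]).round(1))
E
```

```text
green -6.6 black 84.3
before (106, array([ 449.4, -217.9]), np.float64(-0.4)) after (101, array([ 442.5, -192.7]), np.float64(41.1))
marks [ 462.7 -226.3   54. ] [ 420.7 -170.9   54. ] [ 453.  -190.1   54. ] centre [ 414.  -219.6   54. ] green -7.8 black 82.2 red 37.1
knobs [426.5 294.9  30. ] [414.6 225.8  30. ]
[ -8.9 -37.2   0. ]
[-8.1 36.6  0. ]
```

The lever is at 41.1°. The red mark is at 37–40° by the marks, so the valve is at about 47° and in tolerance. The arm is clear, so I'm handing in.

```bash
python3 -c "
from cell import finish_job
print(finish_job())"
```

```text
the job is handed in; nothing more can be done
None
```

Both walnut knobs are in the blow-off tray and the valve is open to about half. I handed the job in at about 21.6 s of the 72 s; no verdict was reported.

- **Knobs:** I gripped each one square to the sloped floor, lowered it until the wrist force showed contact with the tray (31 N and 18 N), relaxed, and then released. The last picture shows both upright, at about (-9, -37) and (-8, +37) mm in the tray frame, 74 mm apart.
- **Valve:** I pinched the lever over its axis and turned it 41.5° counter-clockwise. It now points at 41.1° in the world.
- **Other objects:** The beech knobs, offcuts, glue bottle and wax jar look unmoved by eye; I did not measure them. The arm ended well clear of everything.

**Disagreements in the checks:**
- **Lever angle:** The dial marks give the stand's yaw as -5.7° to -7.8°, which puts the valve at about 47–49°. If the lever was exactly at zero when I started, it would be about 41.5°. Both are within the 6° allowed.
- **Heights and grip:** The cameras put the bin's heights 3–5 mm lower than the text does. The gripper read 33.5 mm on the 36 mm knob heads. Neither affected the job.

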